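Put the cleaned microscope objectives away in reverse order

TASK

The four cleaned microscope objectives go back from the steel cleaning tray with the black pads into the white storage block, in reverse order: the one nearest the tray's black grip bar goes to the block's place farthest from its black grip bar, the next one to the next place, and so on, until the one farthest from the tray's bar stands nearest the block's bar. Stand each one upright, nose up, in the middle of its place between the ridges, set it down gently without dropping or toppling it, and leave all four standing there.

Things in the scene. Friction and masses are not known exactly. Their poses are not given: they have to be found in the camera images.
- cleaning_tray: Bare steel tray, 268 (x -119 to +149) x 72 x 8 mm. At the start the objectives stand on its four black rubber pads, places at x = -87, -29, 29, 87 mm, pad tops 16 mm above the table. Raised black grip bar (14 x 62 mm, top 33 mm up) across one end at x = +136. Origin: underside, middle of the row; z up, x along the row towards the bar. Fixed, any yaw.
- storage_block: White plastic block, 268 x 72 mm, as the tray, empty. Places at x = -87, -29, 29, 87 mm, y = 0, their grey floors 12 mm above the table, parted by white ridges 4 mm thick, 5 mm high at x = 0, +-58, +-116; long sides open. Raised black grip bar (14 x 62 mm, top 37 mm up) across one end at x = +136. Origin: underside, middle of the row; z up, x along the row towards the bar. Fixed, any yaw.
- wide_center (a point): the shortest objective: plain straight barrel 32 mm across, 48 mm tall, with a broad dark lens on its flat top, silvery metal with a black band, loose, standing upright nose up, about 160 g. The point is on its axis, half-way up (24 mm above its underside); z along the axis
- cone_center (a point): the objective with a cone nose: barrel 30 mm across up to 38 mm, then tapering to 12 mm at the top, 54 mm tall, silvery metal with a black band, loose, standing upright nose up, about 180 g. The point is on its axis, half-way up (27 mm above its underside); z along the axis
- flange_center (a point): the objective with a wide foot: flange 36 mm across and 8 mm thick at the bottom, barrel 28 mm across up to 52 mm, blunt nose, 60 mm tall, silvery metal with a black band, loose, standing upright nose up, about 220 g. The point is on its axis, half-way up (30 mm above its underside); z along the axis
- slim_center (a point): the tallest, slimmest objective: barrel 24 mm across up to 48 mm, then a thin nose 14 mm across, 66 mm tall, silvery metal with a black band, loose, standing upright nose up, about 150 g. The point is on its axis, half-way up (33 mm above its underside); z along the axis
- pad_wide: black rubber pad, 48 (x, along the row) x 56 x 8 mm, fixed on the cleaning tray; the one on which the wide objective stands at the start, so it records that objective's place in the row. Origin: centre of its underside, 8 mm above the table
- pad_cone: black rubber pad, 48 (x, along the row) x 56 x 8 mm, fixed on the cleaning tray; the one on which the cone objective stands at the start, so it records that objective's place in the row. Origin: centre of its underside, 8 mm above the table
- pad_flange: black rubber pad, 48 (x, along the row) x 56 x 8 mm, fixed on the cleaning tray; the one on which the flange objective stands at the start, so it records that objective's place in the row. Origin: centre of its underside, 8 mm above the table
- pad_slim: black rubber pad, 48 (x, along the row) x 56 x 8 mm, fixed on the cleaning tray; the one on which the slim objective stands at the start, so it records that objective's place in the row. Origin: centre of its underside, 8 mm above the table
There are look-alikes about, which are no part of the job. What is shaped like the part that bears wide_center but blue or yellow is not meant.

How it is judged:
At the end, for the whole second after the job is handed in: each objective stands in the block at the mirror of its pad's place on the tray (pad at x on the tray: objective at -x on the block), within 13 mm along the row, 16 mm across it, 4 mm in height of standing on the floor, upright within 0.1 rad, slower than 0.02 m/s (((x of pad_wide in the frame of cleaning_tray between -0.102 and -0.072 m and x of wide_center in the frame of storage_block between 0.074 and 0.1 m) or (x of pad_wide in the frame of cleaning_tray between -0.044 and -0.014 m and x of wide_center in the frame of storage_block between 0.016 and 0.042 m) or (x of pad_wide in the frame of cleaning_tray between 0.014 and 0.044 m and x of wide_center in the frame of storage_block between -0.042 and -0.016 m) or (x of pad_wide in the frame of cleaning_tray between 0.072 and 0.102 m and x of wide_center in the frame of storage_block between -0.1 and -0.074 m)) and y of wide_center in the frame of storage_block between -0.016 and 0.016 m and z of wide_center in the frame of storage_block between 0.032 and 0.04 m and angle between each of wide_center, cone_center, flange_center, slim_center's own z axis and vertical below 0.1 rad and linear speed of each of obj_wide, obj_cone, obj_flange, obj_slim below 0.02 m/s and ((x of pad_cone in the frame of cleaning_tray between -0.102 and -0.072 m and x of cone_center in the frame of storage_block between 0.074 and 0.1 m) or (x of pad_cone in the frame of cleaning_tray between -0.044 and -0.014 m and x of cone_center in the frame of storage_block between 0.016 and 0.042 m) or (x of pad_cone in the frame of cleaning_tray between 0.014 and 0.044 m and x of cone_center in the frame of storage_block between -0.042 and -0.016 m) or (x of pad_cone in the frame of cleaning_tray between 0.072 and 0.102 m and x of cone_center in the frame of storage_block between -0.1 and -0.074 m)) and y of cone_center in the frame of storage_block between -0.016 and 0.016 m and z of cone_center in the frame of storage_block between 0.035 and 0.043 m and ((x of pad_flange in the frame of cleaning_tray between -0.102 and -0.072 m and x of flange_center in the frame of storage_block between 0.074 and 0.1 m) or (x of pad_flange in the frame of cleaning_tray between -0.044 and -0.014 m and x of flange_center in the frame of storage_block between 0.016 and 0.042 m) or (x of pad_flange in the frame of cleaning_tray between 0.014 and 0.044 m and x of flange_center in the frame of storage_block between -0.042 and -0.016 m) or (x of pad_flange in the frame of cleaning_tray between 0.072 and 0.102 m and x of flange_center in the frame of storage_block between -0.1 and -0.074 m)) and y of flange_center in the frame of storage_block between -0.016 and 0.016 m and z of flange_center in the frame of storage_block between 0.038 and 0.046 m and ((x of pad_slim in the frame of cleaning_tray between -0.102 and -0.072 m and x of slim_center in the frame of storage_block between 0.074 and 0.1 m) or (x of pad_slim in the frame of cleaning_tray between -0.044 and -0.014 m and x of slim_center in the frame of storage_block between 0.016 and 0.042 m) or (x of pad_slim in the frame of cleaning_tray between 0.014 and 0.044 m and x of slim_center in the frame of storage_block between -0.042 and -0.016 m) or (x of pad_slim in the frame of cleaning_tray between 0.072 and 0.102 m and x of slim_center in the frame of storage_block between -0.1 and -0.074 m)) and y of slim_center in the frame of storage_block between -0.016 and 0.016 m and z of slim_center in the frame of storage_block between 0.041 and 0.049 m); the robot touches nothing.
It fails at once if an objective is dropped or thrown: it moves faster than 0.6 m/s while no finger touches it ((linear speed of obj_wide above 0.6 m/s and contact force between the fingers and obj_wide below 0.05 N) or (linear speed of obj_cone above 0.6 m/s and contact force between the fingers and obj_cone below 0.05 N) or (linear speed of obj_flange above 0.6 m/s and contact force between the fingers and obj_flange below 0.05 N) or (linear speed of obj_slim above 0.6 m/s and contact force between the fingers and obj_slim below 0.05 N)).
It fails at once if an objective is toppled: it tilts by more than 45 degrees (angle between any of wide_center, cone_center, flange_center, slim_center's own z axis and vertical above 0.785 rad).
It also fails if it takes over 115 s, if anything falls off the work surface, if the arm or the gripper's body presses on something with over 40 N, if the wrist force passes 120 N, or if a joint passes its speed limit or range.

ROBOT

A 7-joint arm with a two-finger parallel gripper is mounted at the origin on the work surface. World frame = base frame: x ahead of the robot, y to its left, z up, the work surface at z = 0. Lengths are in m, angles in rad, forces in N, time in s.
With the tool pointing down it reaches from about 0.425 to 0.875 m from the base axis. Payload 8.4 kg.
Tool frame: the origin (TCP) lies on the mounting face of the last link; the fingertips stand 182 mm ahead of it and the grasp point (between the pads) lies 164 mm ahead of it; z points along the fingers, y is the line along which they close (so a half turn about z gives the same grasp; the last joint's range is limited). The gripper opens to 87 mm and grips with 3 to 60 N. Pads are 19 mm wide; open, the fingers measure 117 mm over their backs; the gripper's body (75 mm by 190 mm) begins 51 mm behind the grasp point.
Start: joints at [1.161, 0.333, 0.04, 1.465, -0.013, 1.343, -0.059], TCP at [0.199, -0.619, 0.405] pointing down, gripper open.
Joint ranges: [-2.58, 2.58], [-0.38, 2.09], [-1.3, 1.39], [0.25, 2.4], [-1.5, 4.64], [0.08, 2.09], [-2.65, 2.65]. Speed limits (rad/s): [2.22, 2.22, 2.79, 2.79, 3.14, 3.14, 3.14].

INTERFACE

Orientations are given as a 3x3 rotation matrix whose columns are the frame's x, y, z axes.
In Python, from plant import manip gives the robot as it stands. The module is installed in compiled form; this text tells all that it offers.
- The arm moves only by the tool drive_tool, never from a script. Its argument "series" is a list of rows, each an object with "jaw": the opening in per cent of the stroke, from 0 (shut) to 100 (fully open); "slide": the shift along the tool's x, y, z scaled (see below), a list of three; "spin": the turn about the tool's z scaled (see below). A call has 1 to 20 rows; each row shifts and turns the commanded pose from where the row before left it, along the tool's axes as they then stand; what a row does not reach is not made up. The controller multiplies each number of a shift by 0.25 m and each number of a turn by 90 degrees. A row lasts 1/8 s, in which the tool goes at most 62.5 mm and 10.7 degrees, less where a joint would pass 70% of its speed; a pose out of reach is approached as far as the arm can. A call with a number of a shift or a turn outside -1 to 1 is refused whole. A call with a gripper value outside its range is refused whole. The fingers move at their own pace and stop on an object; the grip force is fixed at half the most. Time passes only in rows, so rows that do not move let the fingers close. It gives the time, the measured TCP pose, the force, the opening and the grip force at its end, in the units of the state.
- manip.get_state(): the state, without advancing time (a new reading comes with each control period).
- manip.camera(name): name is "side" or "top" or "wrist"; returns a dict with "pixels" (420x560x3 uint8, blue, green, red), "z_map" (420x560 float32, m along the optical axis (not along the pixel's ray), 0 where there is no reading), "intrinsics" (3x3 intrinsics, pixels), "rvec" (rotation vector, rad) and "tvec" (3), from world to camera coordinates, as OpenCV has them. Camera axes: x right, y down, z forward; pixel columns grow to the right and rows downward; lengths in m; the calibration is good to about 2 mm. A picture is of the moment at which its call begins.
- manip.job_done(): hands the job in; it is judged then, once.
The state is a dict: "clock": time; "joint_pos": joint angles; "dq": joint speeds; "effort": joint torques, N m; "position": TCP position; "tcp_rot": TCP orientation; "contact_force": force on the tool from outside, world axes, zero at the start; "ft_torque": the same for the moment, N m; "finger_gap": finger opening in m; "finger_force": force on a finger pad.
Only numpy, scipy, OpenCV 4.12 (cv2) and the standard library are available. Lean on these libraries where they do the work, as an engineer would, in place of code of your own. Each camera call takes 0.05 s, during which the arm holds its last target. There are 200 camera calls.

## Working session

There is one attempt and no reset: what is moved stays moved. The work goes in short steps, Python scripts to look and compute and a tool call to move; the robot and the scene stay as the last step left them, time stands still between calls to the robot, and variables do not carry over. Pictures are saved under pics/ and viewed, at most 14 in all, crops included, and the job is handed in when it is done.

Besides the shell and the picture viewer there is one more tool, called after ">>>" in YAML: its name, and indented under it one key for each argument. drive_tool: Moves the arm, as the interface text tells. Shifts and turns lie within -1 to 1; 1 stands for 0.25 m of shift or 90 degrees of turn. Its arguments: {"type":"object","properties":{"series":{"type":"array"}},"required":["series"]}

```bash
mkdir -p pics; cat > h.py <<'E'
import numpy as np, cv2
from plant import manip
def shot(n,f=None):
    c=manip.camera(n)
    if f: cv2.imwrite('pics/'+f,c['pixels'])
    np.savez('/tmp/'+n+'.npz',**c); return c
def load(n): return dict(np.load('/tmp/'+n+'.npz'))
def pt(c,u,v,z=None,h=None):
    "world point of pixel by depth, or on plane z=h"
    R=cv2.Rodrigues(c['rvec'])[0]; t=c['tvec'].ravel()
    r=np.linalg.inv(c['intrinsics'])@[u,v,1.]
    o=-R.T@t; d=R.T@r
    s=(h-o[2])/d[2] if h is not None else (z or float(c['z_map'][int(v),int(u)]))
    return o+s*d
def proj(c,P): return cv2.projectPoints(np.float64(P).reshape(-1,1,3),c['rvec'],c['tvec'],c['intrinsics'],None)[0].reshape(-1,2)
E
python3 - <<'E'
from h import *
for n in('top','side'): 
    c=shot(n,n+'1.png'); print(c['intrinsics'].tolist(),c['rvec'].ravel(),c['tvec'].ravel())
s=manip.get_state();print(s)
E
```

```text
[[440.99943819818515, 0.0, 283.8534313028379], [0.0, 440.99943819818515, 209.39134115663478], [0.0, 0.0, 1.0]] [ 2.17200203 -2.1627988   0.16187739] [-0.03107388  0.58118281  0.803895  ]
[[483.3879397827184, 0.0, 277.05728770835606], [0.0, 483.3879397827184, 210.54943675240352], [0.0, 0.0, 1.0]] [ 0.56326998 -2.51339006  1.40046604] [0.51917417 0.19759237 0.83801257]
{'clock': 0.1, 'joint_pos': array([ 1.16080023,  0.33384081,  0.03984973,  1.46619261, -0.01341536,
        1.34328599, -0.05851202]), 'dq': array([ 1.30782741e-03, -1.18252808e-03, -2.88101996e-04, -1.99561308e-03,
        5.45617985e-05,  6.68612521e-04, -3.24940398e-04]), 'effort': array([ 4.53257482e-03, -6.57813907e+01,  1.34032823e+00, -4.04704249e+01,
       -5.96875953e-02,  4.09903249e-02,  1.70064556e-05]), 'position': array([ 0.19873923, -0.61870376,  0.40394253]), 'tcp_rot': array([[ 9.52093129e-01,  3.05807793e-01, -5.17549423e-04],
       [ 3.05808221e-01, -9.52092151e-01,  1.36640219e-03],
       [-7.48983070e-05, -1.45921300e-03, -9.99998933e-01]]), 'contact_force': array([-0.07296599, -0.14803382,  0.16234665]), 'ft_torque': array([0.02732983, 0.01202429, 0.00081045]), 'finger_force': 0.0, 'finger_gap': 0.08694022808704262}
```

View pics/top1.png

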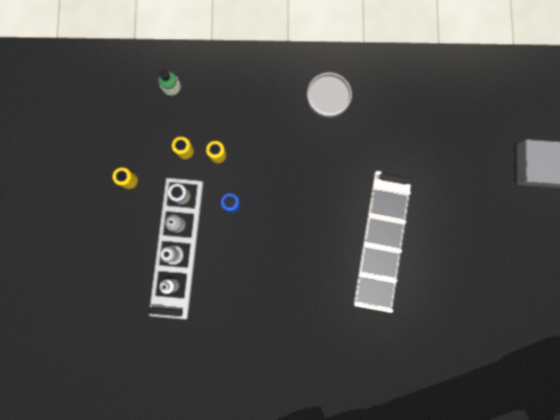

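View pics/side1.png

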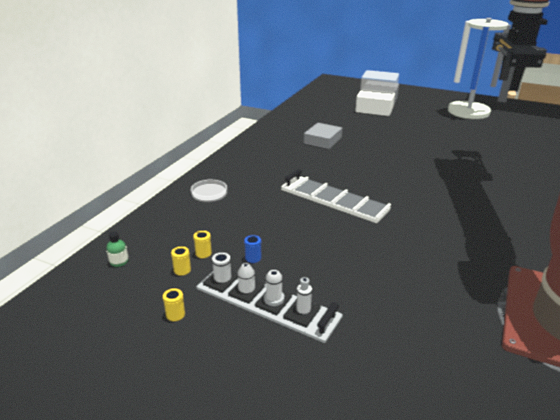

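Top view: the tray is at the left with its bar at the bottom (169,311). Going away from the bar it holds slim (169,286), flange (172,254), cone (175,223) and wide (178,193). The block is at the right, with its bar at the top (393,182). The look-alikes are the yellow ones at (182,148), (216,152) and (124,178) and the blue one at (230,203). None of these are meant.

```bash
python3 - <<'E'
from h import *
c=load('top');p=c['pixels']
a=cv2.resize(p[170:325,140:215],None,fx=3.8,fy=3.8,interpolation=cv2.INTER_CUBIC)
b=cv2.resize(p[165:320,345:420],None,fx=3.8,fy=3.8,interpolation=cv2.INTER_CUBIC)
cv2.imwrite('pics/crop1.png',np.hstack([a,b]))
# outlines by threshold -> minAreaRect
for nm,(x0,y0,x1,y1),h in(('tray',(140,170,208,325),.008),('block',(345,165,420,320),.016)):
    m=np.zeros(p.shape[:2],np.uint8); m[y0:y1,x0:x1]=(p[y0:y1,x0:x1].max(2)>70)*255
    q=np.argwhere(m)[:,::-1].astype(np.float32); r=cv2.minAreaRect(q); bx=cv2.boxPoints(r)
    w=np.array([pt(c,*k,h=h) for k in bx]); print(nm,r,'\n',bx,'\n',w.round(4)); 
    print(np.linalg.norm(w-np.roll(w,-1,0),axis=1), w.mean(0))
for n,u,v,h in(('slim',169,286,.082),('flange',172,254,.076),('cone',175,223,.07),('wide',178,193,.064)): print(n,pt(c,u,v,h=h),pt(c,u,v))
E
```

```text
tray ((175.72117614746094, 248.08322143554688), (40.729766845703125, 142.13389587402344), 6.581944942474365) 
 [[147.34454 316.34744]
 [163.6365  175.15038]
 [204.09781 179.819  ]
 [187.80585 321.01605]] 
 [[0.3786 0.2296 0.008 ]
 [0.6519 0.2089 0.008 ]
 [0.6431 0.1289 0.008 ]
 [0.3699 0.1529 0.008 ]]
[0.27408998 0.08047362 0.27422751 0.07727636] [0.51087863 0.18007864 0.008     ]
block ((383.1551513671875, 241.36207580566406), (42.27698516845703, 140.16461181640625), 9.272602081298828) 
 [[351.0004  307.12253]
 [373.58536 168.78946]
 [415.3099  175.60162]
 [392.72495 313.9347 ]] 
 [[ 0.3967 -0.1578  0.016 ]
 [ 0.6663 -0.2072  0.016 ]
 [ 0.6532 -0.2903  0.016 ]
 [ 0.384  -0.2375  0.016 ]]
[0.27406224 0.08409165 0.27424931 0.0807365 ] [ 0.52505893 -0.22319447  0.016     ]
slim [0.43900755 0.1735952  0.082     ] [0.43846458 0.17628173 0.07039892]
flange [0.49502636 0.17164568 0.076     ] [0.49512839 0.17261124 0.07175349]
cone [0.55112234 0.1695226  0.07      ] [0.55149488 0.1704075  0.06603222]
wide [0.60720868 0.16722285 0.064     ] [0.60725688 0.16728758 0.06370378]
```

View pics/crop1.png

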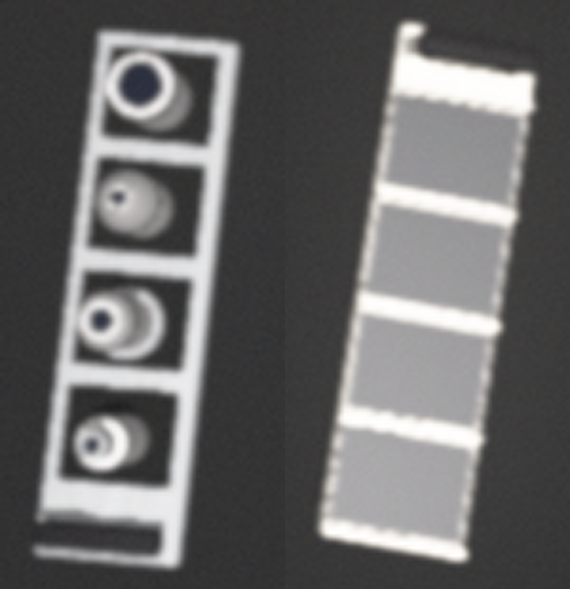

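```bash
cat > m.py <<'E'
from h import *
c=load('top')
cr=lambda x,y,o:(x/3.8+o[0]-.37,y/3.8+o[1]-.37)
T=(140,170);B=(345-75,165)
def fit(loc,W):  # 2D rigid: W = o + R loc
    l0,w0=loc.mean(0),W.mean(0); H=(loc-l0).T@(W-w0); a=np.arctan2(H[0,1]-H[1,0],H[0,0]+H[1,1])
    R=np.array([[np.cos(a),-np.sin(a)],[np.sin(a),np.cos(a)]]); o=w0-R@l0
    return o,a,R,(loc@R.T+o-W)
def poses(v=0):
    px=[(108,47),(217,58),(209,147),(99,135),(67,388),(178,398),(169,485),(61,473)]
    W=np.array([pt(c,*cr(x,y,T),h=.016)[:2] for x,y in px])
    loc=np.array([[s*.001*1.0,t*.001] for s,t in[(-111,28),(-111,-28),(-63,-28),(-63,28),(63,28),(63,-28),(111,-28),(111,28)]])
    t=fit(loc,W)
    px=[(322,530),(467,555),(344,415),(482,440),(360,303),(500,326),(378,192),(516,214)]
    W=np.array([pt(c,*cr(x,y,B),h=.017)[:2] for x,y in px])
    loc=np.array([[r*.001,s] for r in(-116,-58,0,58) for s in(.036,-.036)])
    loc[:,1]*=-1  # bar far from robot: x_block ~ +x world, so left edge(+y world) = +y
    loc[:,1]*=-1
    b=fit(loc,W)
    return t,b
E
python3 - <<'E'
from m import *
t,b=poses()
# tray x towards bar = -x world: +y_tray = -y world
px=[(108,47),(217,58),(209,147),(99,135),(67,388),(178,398),(169,485),(61,473)]
W=np.array([pt(c,*cr(x,y,T),h=.016)[:2] for x,y in px])
loc=np.array([(-111,-28),(-111,28),(-63,28),(-63,-28),(63,-28),(63,28),(111,28),(111,-28)])*.001
t=fit(loc,W)
for n,q in(('tray',t),('block',b)): print(n,q[0],q[1],np.degrees(q[1]),'res mm\n',(q[3]*1000).round(1).tolist())
for n,x,y,h,lx in(('wide',140,86,.064,-.087),('cone',118,198,.07,-.029),('flange',100,321,.076,.029),('slim',91,444,.082,.087)):
    w=pt(c,*cr(x,y,T),h=h)[:2]; print(n,w.round(4),'tray-frame mm',(t[2].T@(w-t[0])*1000).round(1),'pad',(t[0]+t[2]@[lx,0]).round(4),'goal',(b[0]+b[2]@[-lx,0]).round(4))
E
```

```text
tray [0.52503103 0.1783124 ] 3.059184859993696 175.27838122795842 res mm
 [[1.3, -0.7], [2.0, -0.5], [0.4, 0.7], [-0.8, 0.3], [1.8, -0.7], [2.1, -0.9], [-2.8, -0.1], [-4.0, 1.9]]
block [ 0.51062485 -0.221294  ] -0.17531392607098287 -10.04474805373585 res mm
 [[0.2, -1.5], [-0.1, 0.5], [0.1, 0.6], [-0.0, -0.4], [0.6, -0.3], [-0.5, 0.5], [0.6, 0.1], [-0.9, 0.4]]
wide [0.6086 0.1701] tray-frame mm [-83.9   1.3] pad [0.6117 0.1712] goal [ 0.5963 -0.2365]
cone [0.5534 0.1774] tray-frame mm [-28.3  -1.4] pad [0.5539 0.1759] goal [ 0.5392 -0.2264]
flange [0.4948 0.1824] tray-frame mm [30.5 -1.6] pad [0.4961 0.1807] goal [ 0.4821 -0.2162]
slim [0.4382 0.183 ] tray-frame mm [86.9  2.5] pad [0.4383 0.1855] goal [ 0.425  -0.2061]
```

```bash
cat > go.py <<'E'
from h import *
def plan(*wps,phi=None):
    "from measured pose: spin needed, then slides in tool axes (scaled) for world TCP waypoints"
    s=manip.get_state(); R=s['tcp_rot'];p=s['position']
    f0=np.arctan2(R[1,0],R[0,0]); f=f0 if phi is None else np.radians(phi)
    print('t',s['clock'],'p',p.round(4),'phi',np.degrees(f0).round(2),'gap',round(s['finger_gap'],4),'F',s['contact_force'].round(1),'SPIN total',round(-np.degrees(f-f0)/90,4))
    X=np.array([[np.cos(f),np.sin(f),0],[np.sin(f),-np.cos(f),0],[0,0,-1]])
    for w in wps:
        d=X.T@(np.array(w)-p)/.25; n=int(np.ceil(np.linalg.norm(d)/.2)); print('slide',d.round(4),'/',n,'=',(d/n).round(4)); p=np.array(w)
E
python3 -c "
from go import *
plan((.45,-.4,.38),(.525,.178,.38),phi=-4.7)"
```

```text
t 0.1 p [ 0.1987 -0.6187  0.4039] phi 17.81 gap 0.0869 F [-0.1 -0.1  0.2] SPIN total 0.2501
slide [ 0.93   -0.9542  0.0958] / 7 = [ 0.1329 -0.1363  0.0137]
slide [ 0.1095 -2.3288  0.    ] / 12 = [ 0.0091 -0.1941  0.    ]
```

>>> drive_tool:
  series:
    - {"jaw":100,"slide":[0,0,0],"spin":0.0834}
    - {"jaw":100,"slide":[0,0,0],"spin":0.0834}
    - {"jaw":100,"slide":[0,0,0],"spin":0.0834}
    - {"jaw":100,"slide":[0.133,-0.136,0.014],"spin":0}
    - {"jaw":100,"slide":[0.133,-0.136,0.014],"spin":0}
    - {"jaw":100,"slide":[0.133,-0.136,0.014],"spin":0}
    - {"jaw":100,"slide":[0.133,-0.136,0.014],"spin":0}
    - {"jaw":100,"slide":[0.133,-0.136,0.014],"spin":0}
    - {"jaw":100,"slide":[0.133,-0.136,0.014],"spin":0}
    - {"jaw":100,"slide":[0.133,-0.136,0.014],"spin":0}

```text
clock: 1.35
position: [0.4512, -0.3996, 0.3798]
tcp_rot: [[0.997, -0.082, -0.0], [-0.082, -0.997, 0.0], [-0.0, -0.0, -1.0]]
contact_force: [0.2, -0.2, 0.0]
finger_gap: 0.0872
finger_force: 0.0
```

>>> drive_tool:
  series:
    - {"jaw":100,"slide":[0.009,-0.194,0],"spin":0}
    - {"jaw":100,"slide":[0.009,-0.194,0],"spin":0}
    - {"jaw":100,"slide":[0.009,-0.194,0],"spin":0}
    - {"jaw":100,"slide":[0.009,-0.194,0],"spin":0}
    - {"jaw":100,"slide":[0.009,-0.194,0],"spin":0}
    - {"jaw":100,"slide":[0.009,-0.194,0],"spin":0}
    - {"jaw":100,"slide":[0.009,-0.194,0],"spin":0}
    - {"jaw":100,"slide":[0.009,-0.194,0],"spin":0}
    - {"jaw":100,"slide":[0.009,-0.194,0],"spin":0}
    - {"jaw":100,"slide":[0.009,-0.194,0],"spin":0}
    - {"jaw":100,"slide":[0.009,-0.194,0],"spin":0}
    - {"jaw":100,"slide":[0.009,-0.194,0],"spin":0}
    - {"jaw":100,"slide":[0,0,0],"spin":0}

```text
clock: 2.98
position: [0.5242, 0.1812, 0.3799]
tcp_rot: [[0.997, -0.076, -0.001], [-0.076, -0.997, 0.002], [-0.001, -0.002, -1.0]]
contact_force: [-0.8, -0.3, 0.4]
finger_gap: 0.087
finger_force: 0.0
```

```bash
python3 -c "
from go import *
c=shot('wrist','w1.png')
for n,x,y,h in(('wide',.6086,.1701,.064),('cone',.5534,.1774,.07),('flange',.4948,.1824,.076),('slim',.4382,.183,.082)): print(n,proj(c,[x,y,h]).round(1))
plan((.6086,.1701,.3),(.6086,.1701,.207),phi=-4.7)"
```

```text
wide [[284.1  93.9]]
cone [[280.1 165. ]]
flange [[279.4 235.2]]
slim [[283.5 298.4]]
t 3.025 p [0.5246 0.1787 0.3798] phi -4.51 gap 0.0871 F [-0.2 -1.  -0.6] SPIN total 0.0021
slide [0.3376 0.0066 0.3191] / 3 = [0.1125 0.0022 0.1064]
slide [0.    0.    0.372] / 2 = [0.    0.    0.186]
```

View pics/w1.png

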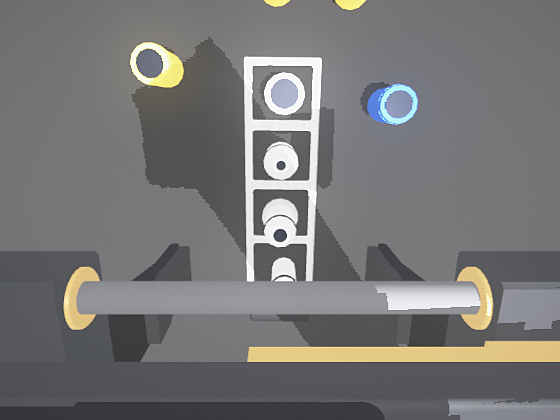

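Wrist view: wide is at (284,93), cone (281,163), flange (280,235), and slim is partly hidden at (284,280). All are within 1–2 px of where the top camera predicts. Descending on wide.

>>> drive_tool:
  series:
    - {"jaw":100,"slide":[0.1125,0.002,0.106],"spin":0.002}
    - {"jaw":100,"slide":[0.1125,0.002,0.106],"spin":0}
    - {"jaw":100,"slide":[0.1125,0.002,0.106],"spin":0}
    - {"jaw":100,"slide":[0,0,0],"spin":0}
    - {"jaw":100,"slide":[0,0,0.1],"spin":0}
    - {"jaw":100,"slide":[0,0,0.1],"spin":0}
    - {"jaw":100,"slide":[0,0,0.1],"spin":0}
    - {"jaw":100,"slide":[0,0,0.05],"spin":0}
    - {"jaw":100,"slide":[0,0,0.022],"spin":0}
    - {"jaw":100,"slide":[0,0,0],"spin":0}
    - {"jaw":100,"slide":[0,0,0],"spin":0}

```text
clock: 4.4
position: [0.6093, 0.1686, 0.2088]
tcp_rot: [[0.996, -0.085, 0.001], [-0.085, -0.996, 0.0], [0.001, -0.0, -1.0]]
contact_force: [-1.3, -0.1, 0.3]
finger_gap: 0.0871
finger_force: 0.0
```

>>> drive_tool:
  series:
    - {"jaw":60,"slide":[0,0,0],"spin":0}
    - {"jaw":50,"slide":[0,0,0],"spin":0}
    - {"jaw":44,"slide":[0,0,0],"spin":0}
    - {"jaw":38,"slide":[0,0,0],"spin":0}
    - {"jaw":34,"slide":[0,0,0],"spin":0}
    - {"jaw":30,"slide":[0,0,0],"spin":0}
    - {"jaw":0,"slide":[0,0,0],"spin":0}
    - {"jaw":0,"slide":[0,0,0],"spin":0}
    - {"jaw":0,"slide":[0,0,0],"spin":0}
    - {"jaw":0,"slide":[0,0,0],"spin":0}

```text
clock: 5.65
position: [0.609, 0.1685, 0.2078]
tcp_rot: [[0.996, -0.085, 0.0], [-0.085, -0.996, 0.0], [0.0, -0.0, -1.0]]
contact_force: [-0.2, 1.6, 0.2]
finger_gap: 0.031
finger_force: 29.9
```

```bash
python3 -c "
from go import *
plan()
shot('wrist','w2.png')"
```

```text
t 5.65 p [0.609  0.1685 0.2078] phi -4.89 gap 0.031 F [-0.2  1.6  0.2] SPIN total -0.0
```

>>> drive_tool:
  series:
    - {"jaw":0,"slide":[0,0,-0.02],"spin":0}
    - {"jaw":0,"slide":[0,0,-0.06],"spin":0}
    - {"jaw":0,"slide":[0,0,-0.1],"spin":0}
    - {"jaw":0,"slide":[0,0,-0.1],"spin":0}
    - {"jaw":0,"slide":[0,0,-0.08],"spin":0}
    - {"jaw":0,"slide":[0,0,-0.03],"spin":0.0286}
    - {"jaw":0,"slide":[0,0,0],"spin":0.0286}
    - {"jaw":0,"slide":[0,0,0],"spin":0}

```text
clock: 6.7
position: [0.6089, 0.1684, 0.3059]
tcp_rot: [[0.985, -0.174, 0.0], [-0.174, -0.985, -0.0], [0.0, 0.0, -1.0]]
contact_force: [0.3, -0.9, -2.1]
finger_gap: 0.0314
finger_force: 29.9
```

```bash
python3 -c "
from go import *
plan((.5963,-.2365,.305),(.5963,-.2365,.2043),phi=-10)"
```

```text
t 6.7 p [0.6089 0.1684 0.3059] phi -10.02 gap 0.0314 F [ 0.3 -0.9 -2.1] SPIN total -0.0003
slide [0.2316 1.6039 0.0036] / 9 = [0.0257 0.1782 0.0004]
slide [0.     0.     0.4028] / 3 = [0.     0.     0.1343]
```

>>> drive_tool:
  series:
    - {"jaw":0,"slide":[0.0145,0.1,0],"spin":0}
    - {"jaw":0,"slide":[0.0257,0.178,0],"spin":0}
    - {"jaw":0,"slide":[0.0257,0.178,0],"spin":0}
    - {"jaw":0,"slide":[0.0257,0.178,0],"spin":0}
    - {"jaw":0,"slide":[0.0257,0.178,0],"spin":0}
    - {"jaw":0,"slide":[0.0257,0.178,0],"spin":0}
    - {"jaw":0,"slide":[0.0257,0.178,0],"spin":0}
    - {"jaw":0,"slide":[0.0257,0.178,0],"spin":0}
    - {"jaw":0,"slide":[0.0257,0.178,0],"spin":0}
    - {"jaw":0,"slide":[0.0114,0.08,0.003],"spin":0}
    - {"jaw":0,"slide":[0,0,0],"spin":0}
    - {"jaw":0,"slide":[0,0,0.08],"spin":0}
    - {"jaw":0,"slide":[0,0,0.1],"spin":0}
    - {"jaw":0,"slide":[0,0,0.1],"spin":0}
    - {"jaw":0,"slide":[0,0,0.04],"spin":0}
    - {"jaw":0,"slide":[0,0,0.02],"spin":0}
    - {"jaw":0,"slide":[0,0,0],"spin":0}
    - {"jaw":0,"slide":[0,0,0],"spin":0}

```text
clock: 8.95
position: [0.5964, -0.2365, 0.2204]
tcp_rot: [[0.985, -0.174, 0.001], [-0.174, -0.985, -0.0], [0.001, 0.0, -1.0]]
contact_force: [0.1, -0.2, -1.1]
finger_gap: 0.0316
finger_force: 29.9
```

```bash
python3 -c "
from go import *
c=shot('side'); p=c['pixels']
u,v=proj(c,[.525,-.22,.03])[0].astype(int); print(u,v)
cv2.imwrite('pics/s2.png',cv2.resize(p[v-60:v+60,u-80:u+80],None,fx=5,fy=5,interpolation=cv2.INTER_CUBIC))
plan((.5963,-.2365,.2043),phi=-10)"
```

```text
333 189
t 9.0 p [ 0.5963 -0.2366  0.2204] phi -10.04 gap 0.0312 F [-0.7 -0.  -1.7] SPIN total -0.0005
slide [-0.0002 -0.0003  0.0644] / 1 = [-0.0002 -0.0003  0.0644]
```

View pics/s2.png

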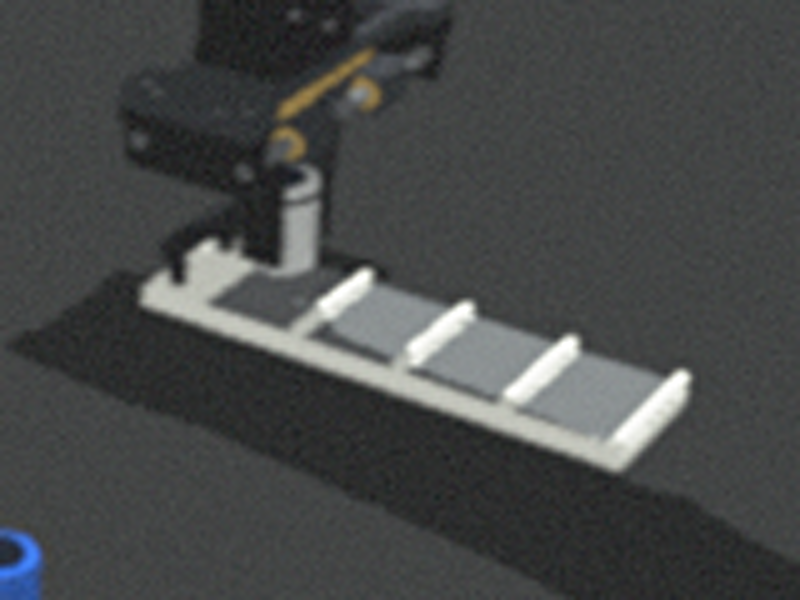

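The side crop shows wide held upright over the place next to the bar. Lowering it and releasing.

>>> drive_tool:
  series:
    - {"jaw":0,"slide":[0,0,0.03],"spin":0}
    - {"jaw":0,"slide":[0,0,0.02],"spin":0}
    - {"jaw":0,"slide":[0,0,0.008],"spin":0}
    - {"jaw":0,"slide":[0,0,0.006],"spin":0}
    - {"jaw":0,"slide":[0,0,0],"spin":0}
    - {"jaw":0,"slide":[0,0,0],"spin":0}
    - {"jaw":0,"slide":[0,0,0],"spin":0}

```text
clock: 9.88
position: [0.596, -0.2365, 0.2038]
tcp_rot: [[0.985, -0.174, 0.0], [-0.174, -0.985, -0.0], [0.0, 0.0, -1.0]]
contact_force: [-3.8, 0.9, 3.4]
finger_gap: 0.0309
finger_force: 30.0
```

>>> drive_tool:
  series:
    - {"jaw":38,"slide":[0,0,0],"spin":0}
    - {"jaw":42,"slide":[0,0,0],"spin":0}
    - {"jaw":50,"slide":[0,0,0],"spin":0}
    - {"jaw":70,"slide":[0,0,0],"spin":0}
    - {"jaw":100,"slide":[0,0,0],"spin":0}
    - {"jaw":100,"slide":[0,0,0],"spin":0}
    - {"jaw":100,"slide":[0,0,-0.1],"spin":0}
    - {"jaw":100,"slide":[0,0,-0.15],"spin":0}
    - {"jaw":100,"slide":[0,0,-0.15],"spin":-0.0286}
    - {"jaw":100,"slide":[0,0,0],"spin":-0.0286}
    - {"jaw":100,"slide":[0,0,0],"spin":0}

```text
clock: 11.25
position: [0.596, -0.2365, 0.3038]
tcp_rot: [[0.996, -0.086, 0.0], [-0.086, -0.996, -0.0], [0.0, 0.0, -1.0]]
contact_force: [-0.6, -0.3, -1.4]
finger_gap: 0.0866
finger_force: 0.0
```

```bash
python3 -c "
from go import *
c=shot('wrist')
print(proj(c,[.5963,-.2365,.06]))
plan((.5534,.1765,.305),(.5534,.1765,.208),phi=-4.8)"
```

```text
[[277.24398619 224.425456  ]]
t 11.3 p [ 0.5958 -0.2365  0.3032] phi -4.95 gap 0.0867 F [-0.3 -0.7 -0.4] SPIN total -0.0017
slide [-0.3074 -1.632  -0.0072] / 9 = [-0.0342 -0.1813 -0.0008]
slide [0.    0.    0.388] / 2 = [0.    0.    0.194]
```

>>> drive_tool:
  series:
    - {"jaw":100,"slide":[-0.0342,-0.181,0],"spin":0}
    - {"jaw":100,"slide":[-0.0342,-0.181,0],"spin":0}
    - {"jaw":100,"slide":[-0.0342,-0.181,0],"spin":0}
    - {"jaw":100,"slide":[-0.0342,-0.181,0],"spin":0}
    - {"jaw":100,"slide":[-0.0342,-0.181,0],"spin":0}
    - {"jaw":100,"slide":[-0.0342,-0.181,0],"spin":0}
    - {"jaw":100,"slide":[-0.0342,-0.181,0],"spin":0}
    - {"jaw":100,"slide":[-0.0342,-0.181,0],"spin":0}
    - {"jaw":100,"slide":[-0.0342,-0.183,0],"spin":0}
    - {"jaw":100,"slide":[0,0,0],"spin":0}
    - {"jaw":100,"slide":[0,0,0],"spin":0}

```text
clock: 12.68
position: [0.5541, 0.1759, 0.3028]
tcp_rot: [[0.996, -0.086, -0.001], [-0.086, -0.996, -0.001], [-0.001, 0.001, -1.0]]
contact_force: [0.1, -0.7, 0.6]
finger_gap: 0.0871
finger_force: 0.0
```

```bash
python3 -c "
from go import *
plan((.5534,.1765,.208),phi=-4.8)
c=shot('wrist','w3.png')
print(proj(c,[[.5534,.1774,.07],[.4948,.1824,.076]]))"
```

```text
t 12.675 p [0.5541 0.1759 0.3028] phi -4.92 gap 0.0871 F [ 0.1 -0.7  0.6] SPIN total -0.0013
slide [-0.0029 -0.0022  0.3794] / 2 = [-0.0014 -0.0011  0.1897]
[[274.79400971 230.97118445]
 [274.98930604 318.12112267]]
```

View pics/w3.png

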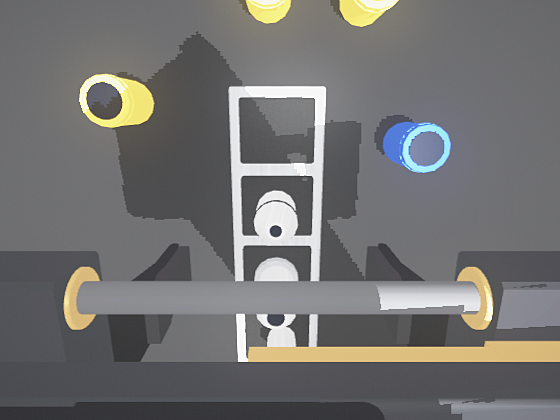

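The cone nose is at (275,231), exactly where predicted. Descending.

>>> drive_tool:
  series:
    - {"jaw":100,"slide":[-0.003,-0.002,0.1],"spin":0}
    - {"jaw":100,"slide":[0,0,0.12],"spin":0}
    - {"jaw":100,"slide":[0,0,0.1],"spin":0}
    - {"jaw":100,"slide":[0,0,0.04],"spin":0}
    - {"jaw":100,"slide":[0,0,0.019],"spin":0}
    - {"jaw":100,"slide":[0,0,0],"spin":0}
    - {"jaw":60,"slide":[0,0,0],"spin":0}
    - {"jaw":50,"slide":[0,0,0],"spin":0}
    - {"jaw":44,"slide":[0,0,0],"spin":0}
    - {"jaw":38,"slide":[0,0,0],"spin":0}
    - {"jaw":34,"slide":[0,0,0],"spin":0}
    - {"jaw":30,"slide":[0,0,0],"spin":0}
    - {"jaw":0,"slide":[0,0,0],"spin":0}
    - {"jaw":0,"slide":[0,0,0],"spin":0}
    - {"jaw":0,"slide":[0,0,0],"spin":0}
    - {"jaw":0,"slide":[0,0,0],"spin":0}

```text
clock: 14.72
position: [0.5534, 0.1769, 0.2088]
tcp_rot: [[0.996, -0.085, -0.0], [-0.085, -0.996, 0.0], [-0.0, -0.0, -1.0]]
contact_force: [0.4, -0.4, -0.5]
finger_gap: 0.0291
finger_force: 30.0
```

>>> drive_tool:
  series:
    - {"jaw":0,"slide":[0,0,-0.02],"spin":0}
    - {"jaw":0,"slide":[0,0,-0.06],"spin":0}
    - {"jaw":0,"slide":[0,0,-0.1],"spin":0}
    - {"jaw":0,"slide":[0,0,-0.1],"spin":0}
    - {"jaw":0,"slide":[0,0,-0.08],"spin":0}
    - {"jaw":0,"slide":[0,0,-0.05],"spin":0.0286}
    - {"jaw":0,"slide":[0,0,0],"spin":0.0286}
    - {"jaw":0,"slide":[0,0,0],"spin":0}

```text
clock: 15.72
position: [0.5533, 0.1768, 0.3113]
tcp_rot: [[0.984, -0.176, -0.0], [-0.176, -0.984, -0.0], [-0.0, 0.0, -1.0]]
contact_force: [-0.6, -0.1, -1.8]
finger_gap: 0.0292
finger_force: 30.0
```

```bash
python3 -c "
from go import *
plan((.5392,-.2264,.31),phi=-10)"
```

```text
t 15.725 p [0.5533 0.1768 0.3113] phi -10.11 gap 0.0292 F [-0.6 -0.1 -1.8] SPIN total -0.0013
slide [0.2244 1.5979 0.005 ] / 9 = [0.0249 0.1775 0.0006]
```

>>> drive_tool:
  series:
    - {"jaw":0,"slide":[0.014,0.1,0],"spin":0}
    - {"jaw":0,"slide":[0.025,0.178,0],"spin":0}
    - {"jaw":0,"slide":[0.025,0.178,0],"spin":0}
    - {"jaw":0,"slide":[0.025,0.178,0],"spin":0}
    - {"jaw":0,"slide":[0.025,0.178,0],"spin":0}
    - {"jaw":0,"slide":[0.025,0.178,0],"spin":0}
    - {"jaw":0,"slide":[0.025,0.178,0],"spin":0}
    - {"jaw":0,"slide":[0.025,0.178,0],"spin":0}
    - {"jaw":0,"slide":[0.025,0.178,0],"spin":0}
    - {"jaw":0,"slide":[0.0104,0.074,0],"spin":0}
    - {"jaw":0,"slide":[0,0,0],"spin":0}
    - {"jaw":0,"slide":[0,0,0.08],"spin":0}
    - {"jaw":0,"slide":[0,0,0.1],"spin":0}
    - {"jaw":0,"slide":[0,0,0.1],"spin":0}
    - {"jaw":0,"slide":[0,0,0.06],"spin":0}
    - {"jaw":0,"slide":[0,0,0.03],"spin":0}
    - {"jaw":0,"slide":[0,0,0],"spin":0}
    - {"jaw":0,"slide":[0,0,0],"spin":0}

```text
clock: 17.98
position: [0.5394, -0.2263, 0.2196]
tcp_rot: [[0.985, -0.174, 0.001], [-0.174, -0.985, -0.0], [0.001, 0.0, -1.0]]
contact_force: [0.8, -0.9, -2.5]
finger_gap: 0.0295
finger_force: 30.0
```

```bash
python3 -c "
from go import *
plan((.5392,-.2264,.2047),phi=-10)
c=shot('side'); p=c['pixels']
u,v=333,189
cv2.imwrite('pics/s3.png',cv2.resize(p[v-60:v+60,u-80:u+80],None,fx=5,fy=5,interpolation=cv2.INTER_CUBIC))
"
```

```text
t 17.975 p [ 0.5394 -0.2263  0.2196] phi -10.04 gap 0.0295 F [ 0.8 -0.9 -2.5] SPIN total -0.0004
slide [-0.0008  0.0007  0.0597] / 1 = [-0.0008  0.0007  0.0597]
```

View pics/s3.png

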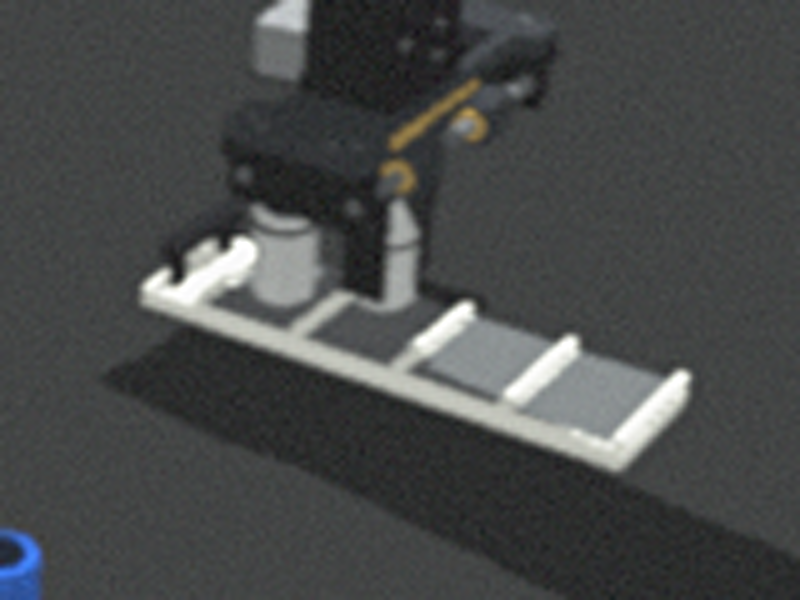

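Wide stands upright in its place next to the bar, and cone is held over the next one. Lowering cone and releasing.

>>> drive_tool:
  series:
    - {"jaw":0,"slide":[0,0,0.03],"spin":0}
    - {"jaw":0,"slide":[0,0,0.018],"spin":0}
    - {"jaw":0,"slide":[0,0,0.008],"spin":0}
    - {"jaw":0,"slide":[0,0,0.0055],"spin":0}
    - {"jaw":0,"slide":[0,0,0],"spin":0}
    - {"jaw":0,"slide":[0,0,0],"spin":0}
    - {"jaw":0,"slide":[0,0,0],"spin":0}

```text
clock: 18.9
position: [0.5388, -0.2262, 0.2047]
tcp_rot: [[0.985, -0.174, -0.001], [-0.174, -0.985, -0.0], [-0.001, 0.0, -1.0]]
contact_force: [-8.5, 2.9, 14.0]
finger_gap: 0.0292
finger_force: 30.0
```

>>> drive_tool:
  series:
    - {"jaw":36,"slide":[0,0,0],"spin":0}
    - {"jaw":42,"slide":[0,0,0],"spin":0}
    - {"jaw":50,"slide":[0,0,0],"spin":0}
    - {"jaw":70,"slide":[0,0,0],"spin":0}
    - {"jaw":100,"slide":[0,0,0],"spin":0}
    - {"jaw":100,"slide":[0,0,0],"spin":0}
    - {"jaw":100,"slide":[0,0,-0.1],"spin":0}
    - {"jaw":100,"slide":[0,0,-0.17],"spin":0}
    - {"jaw":100,"slide":[0,0,-0.17],"spin":-0.0286}
    - {"jaw":100,"slide":[0,0,0],"spin":-0.0286}
    - {"jaw":100,"slide":[0,0,0],"spin":0}

```text
clock: 20.27
position: [0.539, -0.2263, 0.3137]
tcp_rot: [[0.996, -0.086, 0.001], [-0.086, -0.996, -0.0], [0.001, 0.0, -1.0]]
contact_force: [0.2, 0.4, -0.2]
finger_gap: 0.0866
finger_force: 0.0
```

```bash
python3 -c "
from go import *
plan((.4948,.1818,.31),(.4948,.1818,.212),phi=-4.8)"
```

```text
t 20.275 p [ 0.539  -0.2263  0.3137] phi -4.91 gap 0.0866 F [ 0.2  0.4 -0.2] SPIN total -0.0013
slide [-0.3127 -1.612   0.0148] / 9 = [-0.0347 -0.1791  0.0016]
slide [0.    0.    0.392] / 2 = [0.    0.    0.196]
```

>>> drive_tool:
  series:
    - {"jaw":100,"slide":[-0.0347,-0.179,0],"spin":0}
    - {"jaw":100,"slide":[-0.0347,-0.179,0],"spin":0}
    - {"jaw":100,"slide":[-0.0347,-0.179,0],"spin":0}
    - {"jaw":100,"slide":[-0.0347,-0.179,0],"spin":0}
    - {"jaw":100,"slide":[-0.0347,-0.179,0],"spin":0}
    - {"jaw":100,"slide":[-0.0347,-0.179,0],"spin":0}
    - {"jaw":100,"slide":[-0.0347,-0.179,0],"spin":0}
    - {"jaw":100,"slide":[-0.0347,-0.179,0],"spin":0}
    - {"jaw":100,"slide":[-0.0347,-0.179,0],"spin":0}
    - {"jaw":100,"slide":[0,0,0],"spin":0}
    - {"jaw":100,"slide":[0,0,0],"spin":0}

```text
clock: 21.65
position: [0.4955, 0.1811, 0.3127]
tcp_rot: [[0.996, -0.086, -0.001], [-0.086, -0.996, -0.001], [-0.001, 0.001, -1.0]]
contact_force: [-0.6, -0.6, 0.3]
finger_gap: 0.0869
finger_force: 0.0
```

```bash
python3 -c "
from go import *
plan((.4948,.1818,.212),phi=-4.8)"
```

```text
t 21.65 p [0.4955 0.1811 0.3127] phi -4.93 gap 0.0869 F [-0.6 -0.6  0.3] SPIN total -0.0015
slide [-0.0031 -0.0027  0.4028] / 3 = [-0.001  -0.0009  0.1343]
```

>>> drive_tool:
  series:
    - {"jaw":100,"slide":[-0.003,-0.002,0.1],"spin":0}
    - {"jaw":100,"slide":[0,0,0.12],"spin":0}
    - {"jaw":100,"slide":[0,0,0.1],"spin":0}
    - {"jaw":100,"slide":[0,0,0.06],"spin":0}
    - {"jaw":100,"slide":[0,0,0.02],"spin":0}
    - {"jaw":100,"slide":[0,0,0],"spin":0}
    - {"jaw":60,"slide":[0,0,0],"spin":0}
    - {"jaw":50,"slide":[0,0,0],"spin":0}
    - {"jaw":44,"slide":[0,0,0],"spin":0}
    - {"jaw":38,"slide":[0,0,0],"spin":0}
    - {"jaw":34,"slide":[0,0,0],"spin":0}
    - {"jaw":30,"slide":[0,0,0],"spin":0}
    - {"jaw":0,"slide":[0,0,0],"spin":0}
    - {"jaw":0,"slide":[0,0,0],"spin":0}
    - {"jaw":0,"slide":[0,0,0],"spin":0}
    - {"jaw":0,"slide":[0,0,0],"spin":0}

```text
clock: 23.65
position: [0.4949, 0.1823, 0.2134]
tcp_rot: [[0.996, -0.085, -0.0], [-0.085, -0.996, 0.0], [-0.0, -0.0, -1.0]]
contact_force: [0.1, 0.1, -0.7]
finger_gap: 0.0274
finger_force: 30.0
```

>>> drive_tool:
  series:
    - {"jaw":0,"slide":[0,0,-0.02],"spin":0}
    - {"jaw":0,"slide":[0,0,-0.06],"spin":0}
    - {"jaw":0,"slide":[0,0,-0.1],"spin":0}
    - {"jaw":0,"slide":[0,0,-0.1],"spin":0}
    - {"jaw":0,"slide":[0,0,-0.08],"spin":0}
    - {"jaw":0,"slide":[0,0,-0.05],"spin":0.0286}
    - {"jaw":0,"slide":[0,0,0],"spin":0.0286}
    - {"jaw":0,"slide":[0,0,0],"spin":0}

```text
clock: 24.65
position: [0.4947, 0.1822, 0.3161]
tcp_rot: [[0.984, -0.175, 0.0], [-0.175, -0.984, -0.0], [0.0, 0.0, -1.0]]
contact_force: [0.3, 0.3, -3.4]
finger_gap: 0.0274
finger_force: 30.0
```

```bash
python3 -c "
from go import *
plan((.4821,-.2162,.315),phi=-10)"
```

```text
t 24.65 p [0.4947 0.1822 0.3161] phi -10.1 gap 0.0274 F [ 0.3  0.3 -3.4] SPIN total -0.0012
slide [0.227  1.5781 0.0046] / 8 = [0.0284 0.1973 0.0006]
```

>>> drive_tool:
  series:
    - {"jaw":0,"slide":[0.0144,0.1,0],"spin":0}
    - {"jaw":0,"slide":[0.0255,0.177,0],"spin":0}
    - {"jaw":0,"slide":[0.0255,0.177,0],"spin":0}
    - {"jaw":0,"slide":[0.0255,0.177,0],"spin":0}
    - {"jaw":0,"slide":[0.0255,0.177,0],"spin":0}
    - {"jaw":0,"slide":[0.0255,0.177,0],"spin":0}
    - {"jaw":0,"slide":[0.0255,0.177,0],"spin":0}
    - {"jaw":0,"slide":[0.0255,0.177,0],"spin":0}
    - {"jaw":0,"slide":[0.0255,0.177,0],"spin":0}
    - {"jaw":0,"slide":[0.009,0.062,0],"spin":0}
    - {"jaw":0,"slide":[0,0,0],"spin":0}
    - {"jaw":0,"slide":[0,0,0.08],"spin":0}
    - {"jaw":0,"slide":[0,0,0.1],"spin":0}
    - {"jaw":0,"slide":[0,0,0.1],"spin":0}
    - {"jaw":0,"slide":[0,0,0.06],"spin":0}
    - {"jaw":0,"slide":[0,0,0.03],"spin":0}
    - {"jaw":0,"slide":[0,0,0],"spin":0}
    - {"jaw":0,"slide":[0,0,0],"spin":0}

```text
clock: 26.9
position: [0.4825, -0.2161, 0.2242]
tcp_rot: [[0.985, -0.174, 0.001], [-0.174, -0.985, -0.0], [0.001, 0.0, -1.0]]
contact_force: [0.1, 0.1, -1.6]
finger_gap: 0.0271
finger_force: 30.0
```

```bash
python3 -c "
from go import *
plan((.4821,-.2162,.2098),phi=-10)
"
```

```text
t 26.9 p [ 0.4825 -0.2161  0.2242] phi -10.03 gap 0.0271 F [ 0.1  0.1 -1.6] SPIN total -0.0004
slide [-0.0015  0.0005  0.0578] / 1 = [-0.0015  0.0005  0.0578]
```

>>> drive_tool:
  series:
    - {"jaw":0,"slide":[0,0,0.03],"spin":0}
    - {"jaw":0,"slide":[0,0,0.016],"spin":0}
    - {"jaw":0,"slide":[0,0,0.008],"spin":0}
    - {"jaw":0,"slide":[0,0,0.003],"spin":0}
    - {"jaw":0,"slide":[0,0,0],"spin":0}
    - {"jaw":0,"slide":[0,0,0],"spin":0}
    - {"jaw":0,"slide":[0,0,0],"spin":0}

```text
clock: 27.78
position: [0.482, -0.2161, 0.2094]
tcp_rot: [[0.985, -0.174, -0.0], [-0.174, -0.985, -0.0], [-0.0, 0.0, -1.0]]
contact_force: [-4.3, 1.5, 5.8]
finger_gap: 0.0273
finger_force: 30.0
```

>>> drive_tool:
  series:
    - {"jaw":34,"slide":[0,0,0],"spin":0}
    - {"jaw":40,"slide":[0,0,0],"spin":0}
    - {"jaw":50,"slide":[0,0,0],"spin":0}
    - {"jaw":70,"slide":[0,0,0],"spin":0}
    - {"jaw":100,"slide":[0,0,0],"spin":0}
    - {"jaw":100,"slide":[0,0,0],"spin":0}
    - {"jaw":100,"slide":[0,0,-0.1],"spin":0}
    - {"jaw":100,"slide":[0,0,-0.17],"spin":0}
    - {"jaw":100,"slide":[0,0,-0.17],"spin":-0.0286}
    - {"jaw":100,"slide":[0,0,0],"spin":-0.0286}
    - {"jaw":100,"slide":[0,0,0],"spin":0}

```text
clock: 29.15
position: [0.482, -0.2162, 0.3194]
tcp_rot: [[0.996, -0.086, 0.001], [-0.086, -0.996, -0.0], [0.001, 0.0, -1.0]]
contact_force: [-0.6, 0.1, -0.1]
finger_gap: 0.0869
finger_force: 0.0
```

```bash
python3 -c "
from go import *
plan((.4385,.1838,.315),(.4385,.1838,.210),phi=-4.8)"
```

```text
t 29.15 p [ 0.482  -0.2162  0.3194] phi -4.91 gap 0.0869 F [-0.6  0.1 -0.1] SPIN total -0.0012
slide [-0.3074 -1.5796  0.0178] / 9 = [-0.0342 -0.1755  0.002 ]
slide [0.   0.   0.42] / 3 = [0.   0.   0.14]
```

>>> drive_tool:
  series:
    - {"jaw":100,"slide":[-0.0342,-0.1755,0],"spin":0}
    - {"jaw":100,"slide":[-0.0342,-0.1755,0],"spin":0}
    - {"jaw":100,"slide":[-0.0342,-0.1755,0],"spin":0}
    - {"jaw":100,"slide":[-0.0342,-0.1755,0],"spin":0}
    - {"jaw":100,"slide":[-0.0342,-0.1755,0],"spin":0}
    - {"jaw":100,"slide":[-0.0342,-0.1755,0],"spin":0}
    - {"jaw":100,"slide":[-0.0342,-0.1755,0],"spin":0}
    - {"jaw":100,"slide":[-0.0342,-0.1755,0],"spin":0}
    - {"jaw":100,"slide":[-0.0342,-0.1755,0],"spin":0}
    - {"jaw":100,"slide":[0,0,0],"spin":0}
    - {"jaw":100,"slide":[0,0,0],"spin":0}

```text
clock: 30.52
position: [0.439, 0.1833, 0.3185]
tcp_rot: [[0.996, -0.086, -0.001], [-0.086, -0.996, -0.0], [-0.001, 0.001, -1.0]]
contact_force: [0.3, -0.5, -0.3]
finger_gap: 0.0873
finger_force: 0.0
```

```bash
python3 -c "
from go import *
plan((.4385,.1838,.210),phi=-4.8)
c=shot('side'); p=c['pixels']
u,v=290,240
cv2.imwrite('pics/s4.png',cv2.resize(p[v-110:v+110,u-145:u+145],None,fx=2.7,fy=2.7,interpolation=cv2.INTER_CUBIC))"
```

```text
t 30.525 p [0.439  0.1833 0.3185] phi -4.93 gap 0.0873 F [ 0.3 -0.5 -0.3] SPIN total -0.0014
slide [-0.0021 -0.0018  0.434 ] / 3 = [-0.0007 -0.0006  0.1447]
```

View pics/s4.png

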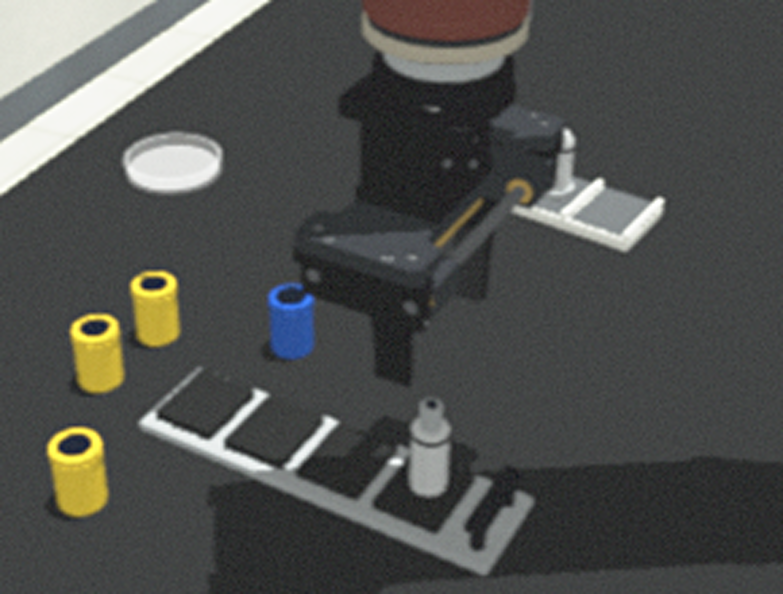

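Slim stands upright on its pad at (430,450), and flange stands upright on the block at (565,165). Descending on slim.

>>> drive_tool:
  series:
    - {"jaw":100,"slide":[-0.002,-0.002,0.1],"spin":0}
    - {"jaw":100,"slide":[0,0,0.12],"spin":0}
    - {"jaw":100,"slide":[0,0,0.12],"spin":0}
    - {"jaw":100,"slide":[0,0,0.07],"spin":0}
    - {"jaw":100,"slide":[0,0,0.02],"spin":0}
    - {"jaw":100,"slide":[0,0,0],"spin":0}
    - {"jaw":60,"slide":[0,0,0],"spin":0}
    - {"jaw":50,"slide":[0,0,0],"spin":0}
    - {"jaw":44,"slide":[0,0,0],"spin":0}
    - {"jaw":38,"slide":[0,0,0],"spin":0}
    - {"jaw":34,"slide":[0,0,0],"spin":0}
    - {"jaw":30,"slide":[0,0,0],"spin":0}
    - {"jaw":26,"slide":[0,0,0],"spin":0}
    - {"jaw":0,"slide":[0,0,0],"spin":0}
    - {"jaw":0,"slide":[0,0,0],"spin":0}
    - {"jaw":0,"slide":[0,0,0],"spin":0}
    - {"jaw":0,"slide":[0,0,0],"spin":0}

```text
clock: 32.7
position: [0.4386, 0.1844, 0.2116]
tcp_rot: [[0.996, -0.085, -0.0], [-0.085, -0.996, -0.0], [-0.0, 0.0, -1.0]]
contact_force: [-0.7, -0.4, 0.4]
finger_gap: 0.022
finger_force: 30.0
```

>>> drive_tool:
  series:
    - {"jaw":0,"slide":[0,0,-0.02],"spin":0}
    - {"jaw":0,"slide":[0,0,-0.06],"spin":0}
    - {"jaw":0,"slide":[0,0,-0.1],"spin":0}
    - {"jaw":0,"slide":[0,0,-0.1],"spin":0}
    - {"jaw":0,"slide":[0,0,-0.08],"spin":0}
    - {"jaw":0,"slide":[0,0,-0.05],"spin":0.0286}
    - {"jaw":0,"slide":[0,0,0],"spin":0.0286}
    - {"jaw":0,"slide":[0,0,0],"spin":0}

```text
clock: 33.7
position: [0.4385, 0.1844, 0.3145]
tcp_rot: [[0.984, -0.175, 0.0], [-0.175, -0.984, 0.0], [0.0, -0.0, -1.0]]
contact_force: [0.9, 0.6, -1.1]
finger_gap: 0.0222
finger_force: 30.0
```

```bash
python3 -c "
from go import *
plan((.455,0,.315),(.425,-.2061,.315),phi=-10)"
```

```text
t 33.7 p [0.4385 0.1844 0.3145] phi -10.1 gap 0.0222 F [ 0.9  0.6 -1.1] SPIN total -0.0011
slide [ 0.193   0.7151 -0.0022] / 4 = [ 0.0483  0.1788 -0.0005]
slide [0.025  0.8327 0.    ] / 5 = [0.005  0.1665 0.    ]
```

>>> drive_tool:
  series:
    - {"jaw":0,"slide":[0.027,0.1,0],"spin":0}
    - {"jaw":0,"slide":[0.0415,0.154,0],"spin":0}
    - {"jaw":0,"slide":[0.0415,0.154,0],"spin":0}
    - {"jaw":0,"slide":[0.0415,0.154,0],"spin":0}
    - {"jaw":0,"slide":[0.0415,0.153,0],"spin":0}
    - {"jaw":0,"slide":[0.005,0.16,0],"spin":0}
    - {"jaw":0,"slide":[0.005,0.16,0],"spin":0}
    - {"jaw":0,"slide":[0.005,0.16,0],"spin":0}
    - {"jaw":0,"slide":[0.005,0.16,0],"spin":0}
    - {"jaw":0,"slide":[0.003,0.12,0],"spin":0}
    - {"jaw":0,"slide":[0.002,0.073,0],"spin":0}
    - {"jaw":0,"slide":[0,0,0],"spin":0}
    - {"jaw":0,"slide":[0,0,0.08],"spin":0}
    - {"jaw":0,"slide":[0,0,0.1],"spin":0}
    - {"jaw":0,"slide":[0,0,0.1],"spin":0}
    - {"jaw":0,"slide":[0,0,0.06],"spin":0}
    - {"jaw":0,"slide":[0,0,0.03],"spin":0}
    - {"jaw":0,"slide":[0,0,0],"spin":0}
    - {"jaw":0,"slide":[0,0,0],"spin":0}

```text
clock: 36.08
position: [0.4252, -0.2062, 0.2224]
tcp_rot: [[0.985, -0.174, 0.001], [-0.174, -0.985, -0.0], [0.001, 0.0, -1.0]]
contact_force: [0.8, -0.2, -0.1]
finger_gap: 0.0222
finger_force: 30.0
```

```bash
python3 -c "
from go import *
plan((.425,-.2061,.2079),phi=-10)
"
```

```text
t 36.075 p [ 0.4252 -0.2062  0.2224] phi -10.04 gap 0.0222 F [ 0.8 -0.2 -0.1] SPIN total -0.0004
slide [-0.001  -0.0004  0.058 ] / 1 = [-0.001  -0.0004  0.058 ]
```

>>> drive_tool:
  series:
    - {"jaw":0,"slide":[0,0,0.03],"spin":0}
    - {"jaw":0,"slide":[0,0,0.016],"spin":0}
    - {"jaw":0,"slide":[0,0,0.008],"spin":0}
    - {"jaw":0,"slide":[0,0,0.003],"spin":0}
    - {"jaw":0,"slide":[0,0,0],"spin":0}
    - {"jaw":0,"slide":[0,0,0],"spin":0}
    - {"jaw":0,"slide":[0,0,0],"spin":0}

```text
clock: 36.95
position: [0.4248, -0.2061, 0.2076]
tcp_rot: [[0.985, -0.174, -0.0], [-0.174, -0.985, 0.0], [-0.0, -0.0, -1.0]]
contact_force: [-3.3, 1.5, 6.4]
finger_gap: 0.0222
finger_force: 30.0
```

>>> drive_tool:
  series:
    - {"jaw":28,"slide":[0,0,0],"spin":0}
    - {"jaw":34,"slide":[0,0,0],"spin":0}
    - {"jaw":45,"slide":[0,0,0],"spin":0}
    - {"jaw":70,"slide":[0,0,0],"spin":0}
    - {"jaw":100,"slide":[0,0,0],"spin":0}
    - {"jaw":100,"slide":[0,0,0],"spin":0}
    - {"jaw":100,"slide":[0,0,-0.1],"spin":0}
    - {"jaw":100,"slide":[0,0,-0.17],"spin":0}
    - {"jaw":100,"slide":[0,0,-0.17],"spin":0}
    - {"jaw":100,"slide":[0,-0.2,0],"spin":0}
    - {"jaw":100,"slide":[0,-0.2,0],"spin":0}
    - {"jaw":100,"slide":[0.05,-0.2,0],"spin":0}
    - {"jaw":100,"slide":[0.05,-0.2,0],"spin":0}
    - {"jaw":100,"slide":[0,0,0],"spin":0}
    - {"jaw":100,"slide":[0,0,0],"spin":0}

```text
clock: 38.83
position: [0.4841, -0.0141, 0.3172]
tcp_rot: [[0.985, -0.174, -0.001], [-0.174, -0.985, -0.0], [-0.001, 0.0, -1.0]]
contact_force: [0.2, -0.8, 0.0]
finger_gap: 0.087
finger_force: 0.0
```

```bash
python3 -c "
from go import *
plan()
c=shot('top'); a=cv2.resize(c['pixels'][165:320,345:420],None,fx=3.8,fy=3.8,interpolation=cv2.INTER_CUBIC)
d=shot('side'); b=cv2.resize(d['pixels'][130:250,260:400],(500,429),interpolation=cv2.INTER_CUBIC)
b=cv2.copyMakeBorder(b,0,a.shape[0]-429,0,0,cv2.BORDER_CONSTANT)
cv2.imwrite('pics/end.png',np.hstack([a,b]))
G=[[.5963,-.2365,.06],[.5392,-.2264,.066],[.4821,-.2162,.072],[.425,-.2061,.078]]
print('crop px of nose goals',((proj(c,G)-[345,165]+.37)*3.8).round(0).tolist())"
```

```text
t 38.825 p [ 0.4841 -0.0141  0.3172] phi -10.03 gap 0.087 F [ 0.2 -0.8  0. ] SPIN total -0.0
crop px of nose goals [[193.0, 136.0], [179.0, 251.0], [164.0, 370.0], [149.0, 492.0]]
```

View pics/end.png

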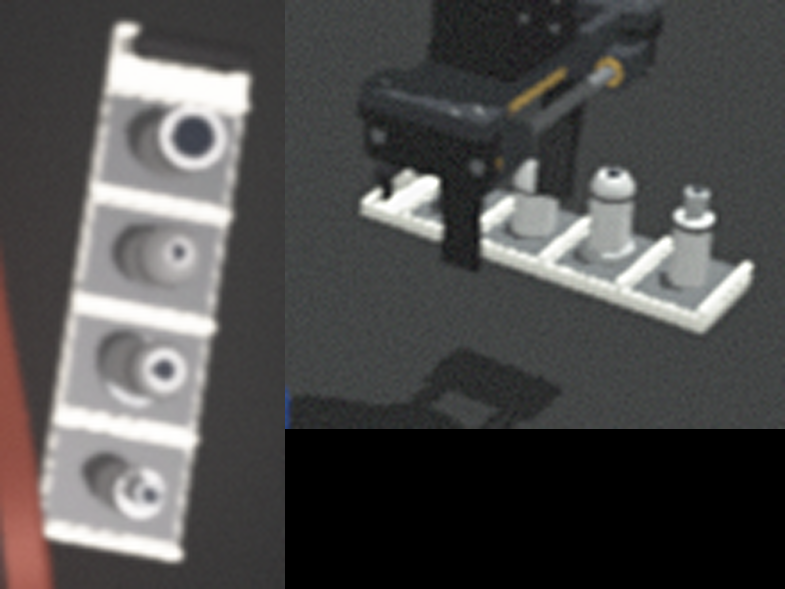

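All four stand upright. Their noses in the crop, at (192,137), (179,252), (164,370) and (149,494), are within 2 px of their goals. Wide is nearest the block's bar, then cone, flange and slim.

```bash
python3 -c "
from plant import manip
print(manip.job_done())"
```

```text
the job is handed in; nothing more can be done
None
```

The job is handed in: all four objectives stand upright in the storage block in reverse order (from the block's bar: wide, cone, flange, slim), each close to the middle of its place in the last picture; the hand-in returned no verdict.

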